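# Pull the foot cap off the upturned monitor stand and hold it hole-up

## Task

The monitor stand lies upside down on the desk and one leg still wears its black rubber foot cap, pushed on with the hole downwards. Pull that cap off, turn it over and hold it in the gripper with its hole straight up, at least 10 cm above the desk and touching nothing but the gripper, so that I can drop a steel washer into it. Finish while still holding it there, quite still, and leave the three finished caps and the blue dish of washers where they are.

Things in the scene. Friction and masses are not known exactly. Their poses are not given: they have to be found in the camera images.
- cap_center (a point): Centre of the foot cap that is still on the leg: loose black rubber square cap, 42 x 42 mm outside, 46 mm long, 35 to 70 g. One end is closed by a flat 10 mm sole, the other is open. x and y are square to its flat sides; +z points from the open end to the sole: up at the start, straight down when held hole-up. Lying on a side its centre is 21 mm above the desk
- cap_mouth (a point): Centre of the same cap's open end, 23 mm from its centre, same axes: mouth of a square blind hole 34 x 34 mm, 36 mm deep; underneath at the start
- leg_end (a point): Centre of the fixed upper end of the leg that wears the cap, 123 mm above the desk: white square tube 32 x 32 mm, axes as the stand. The cap sits over it with 1 mm clearance, its hole floor on this end, gripped by two spring clips; it comes off straight upwards with about 8 to 15 N and is clear after 36 mm
- stand: Monitor stand lying upside down, fixed: wooden board 240 (x) x 420 (y) x 18 mm flat on the desk, four upright white 32 mm square legs ending 123 mm above the desk at x = +-85, y = +-170 mm; the capped one is at x = -85, y = -170, the others are bare. Origin at the centre of its underside on the desk, z up. Within reach the desk is bare but for the things listed here
- done1_center (a point): Centre of a finished foot cap (same shape, 42 x 42 x 46 mm, 65 g) standing loose on the desk on its sole, hole up, with a steel washer in its hole; leave alone
- done2_center (a point): Centre of the second finished cap, as done1
- done3_center (a point): Centre of the third finished cap, as done1
- dish_center (a point): Centre of the open blue plastic dish of steel washers, 100 (x) x 130 (y) x 30 mm high, loose on the desk; leave alone
Things that resemble listed ones, but are neither listed nor needed, are in the scene too. What is shaped like the part that bears cap_center but purple or yellow is not meant.

How it is judged (in metres and radians):
On the way:
1. the cap has been pulled clear of the leg (distance between cap_center and leg_end above 0.065 m), for 0.1 s.
At the end, for the whole second after the job is handed in: The cap is gripped by the fingers and at rest, its hole up within 0.30 rad (17 degrees) of vertical, its centre more than 100 mm above the desk, and it touches neither the stand nor any other object; the three finished caps and the dish are within 20 mm of where they stood (angle between cap_center's own z axis and vertical above 2.84 rad and height (world z) of cap_center above 0.1 m and contact force between cap and the fingers above 1 N and contact force between cap and stand below 0.05 N and contact force between cap and dish below 0.05 N and contact force between cap and done1 below 0.05 N and contact force between cap and done2 below 0.05 N and contact force between cap and done3 below 0.05 N and linear speed of cap below 0.03 m/s and angular speed of cap below 0.3 rad/s and distance of each of done1_center, done2_center, done3_center, dish_center from where it was at the start of the episode below 0.02 m); the arm keeps its last pose, push and grip.
It fails at once if a finished cap or the dish of washers was knocked away or tipped over (distance of any of done1_center, done2_center, done3_center, dish_center from where it was at the start of the episode above 0.03 m or angle between any of done1_center, done2_center, done3_center's own z axis and vertical above 0.6 rad).
It also fails if it takes over 45 s, if anything falls off the work surface, if the arm or the gripper's body presses on something with over 40 N, if the wrist force passes 120 N, or if a joint passes its speed limit or range.

## Robot

A 6-joint arm with a two-finger parallel gripper is mounted at the origin on the work surface. World frame = base frame: x ahead of the robot, y to its left, z up, the work surface at z = 0. Lengths are in m, angles in degrees, forces in N, time in s.
With the tool pointing down it reaches from about 0.375 to 0.9 m from the base axis. Payload 3.1 kg.
Tool frame: the origin (TCP) lies at the centre of the arm's flange, where the gripper is bolted on; the fingertips stand 173 mm ahead of it and the grasp point (between the pads) lies 155 mm ahead of it; x points along the fingers, y is the direction in which the jaws open and shut, and the axes are right-handed (so a half turn about x gives the same grasp; the last joint's range is limited). The gripper opens to 85 mm and grips with 20 to 120 N. Pads are 22 mm wide; open, the fingers measure 114 mm over their backs; the gripper's body (76 mm by 85 mm) begins 54 mm behind the grasp point. The pads swing forward as they close: fully open they stand 13 mm farther back than shut.
Start: joints at [63.913, 30.224, 82.088, -0, 67.689, -10.227], TCP at [0.171, 0.601, 0.405] pointing down, gripper open.
Joint ranges: [-176.69, 176.69], [-43.24, 126.21], [12.49, 139.97], [-82, 262], [0, 151.66], [-163.58, 163.58]. Speed limits (degrees/s): [159.86, 159.86, 180, 180, 180, 180].

## Interface

Orientations are given as a 3x3 rotation matrix whose columns are the frame's x, y, z axes.
In Python, from station import * gives the robot as it stands.
- The arm moves only by the shell command python3 -m handwheel 'ROWS' [OPENING]. ROWS is JSON, a list of rows, each a list of 6 numbers: the shift along the tool's x, y, z in mm, then the turn, a rotation vector about the tool's x, y, z in degrees. In form: [[dx, dy, dz, rx, ry, rz], ...]. A call has 1 to 8 rows; each row shifts and turns the commanded pose from where the row before left it, along the tool's axes as they then stand; what a row does not reach is not made up. A row lasts 1/12 s, in which the tool goes at most 41.7 mm and 7.16 degrees, less where a joint would pass 70% of its speed; a pose out of reach is approached as far as the arm can. A call is refused whole if a number of a shift passes 41.7 or a number of a turn 7.16, either way. A call with a gripper value outside its range is refused whole. OPENING is the finger opening in mm, from 0 to 85.4, set as the call begins (- or left out, the last holds). The fingers move at their own pace and stop on an object; the grip force is fixed at half the most. Time passes only in rows, so rows that do not move let the fingers close. It gives the time, the measured TCP pose, the force and the opening at its end, in the units of the state.
- read_state(): the state, without advancing time (a new reading comes with each control period).
- read_camera(name): name is "side" or "top"; returns a dict with "pixels" (400x640x3 uint8, blue, green, red), "camera_matrix" (3x3 intrinsics, pixels), "k1" (the pictures are not rectified: a ray, as slopes to the right and down, at radius r is drawn at 1 + k1 r^2 times it, then the intrinsics apply), "view" (4x4, takes a point from world to camera coordinates). Camera axes: x right, y down, z forward; pixel columns grow to the right and rows downward; lengths in m; the calibration is good to about 2 mm. A picture is of the moment at which its call begins. There is no depth.
- hand_in(): hands the job in, once; it reports no verdict.
The state is a dict: "clock": time; "joint_positions": joint angles; "qvel": joint speeds; "tau": joint torques, N m; "eef_pos": TCP position; "eef_rot": TCP orientation; "ft_force": force on the tool from outside, world axes, zero at the start; "torque": the same for the moment, N m; "finger_gap": finger opening in m.
Only numpy, scipy, OpenCV 4.12 (cv2) and the standard library are available. Lean on these libraries where they do the work, as an engineer would, in place of code of your own. Each camera call takes 0.05 s, during which the arm holds its last target.

## Working session

There is one attempt and no reset: what is moved stays moved. The work goes in short steps, Python scripts to look and compute and a shell command to move; the robot and the scene stay as the last step left them, time stands still between calls to the robot, and variables do not carry over. Pictures are saved under pics/ and viewed, and the job is handed in when it is done.

```bash
mkdir -p pics; python3 - <<'E'
from station import *
import cv2
s=read_state();print({k:s[k] for k in('clock','eef_pos','eef_rot','finger_gap')})
for n in('top','side'):
    c=read_camera(n);cv2.imwrite(f'pics/{n}0.png',c['pixels']);print(n,c['camera_matrix'],c['k1'],c['view'])
E
```

```text
{'clock': 0.0, 'eef_pos': array([0.17060608, 0.60089181, 0.40372608]), 'eef_rot': array([[-9.85914280e-04,  2.73287301e-01,  9.61931951e-01],
       [-2.01168977e-03,  9.61929930e-01, -2.73288789e-01],
       [-9.99997491e-01, -2.20454798e-03, -3.98611188e-04]]), 'finger_gap': 0.08520201408475185}
top [[432.30136859   0.         319.83838697]
 [  0.         432.30136859 202.36034544]
 [  0.           0.           1.        ]] -0.11660966982446314 [[ 2.12843474e-03 -9.99890087e-01 -1.46725516e-02 -3.13631009e-02]
 [-9.91064865e-01 -1.52398443e-04 -1.33380700e-01  5.89888770e-01]
 [ 1.33363803e-01  1.48253425e-02 -9.90956258e-01  1.21911597e+00]
 [ 0.00000000e+00  0.00000000e+00  0.00000000e+00  1.00000000e+00]]
side [[365.12399039   0.         316.59717609]
 [  0.         365.12399039 203.29156079]
 [  0.           0.           1.        ]] 0.0028954228819920813 [[-0.94221702 -0.33490818 -0.00797456  0.5271321 ]
 [-0.21069824  0.61094069 -0.76312366  0.2256545 ]
 [ 0.26044834 -0.71734788 -0.64620328  0.86158111]
 [ 0.          0.          0.          1.        ]]
```

View pics/top0.png

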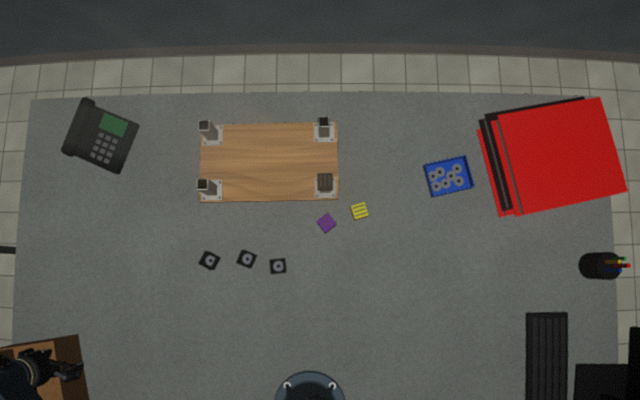

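View pics/side0.png

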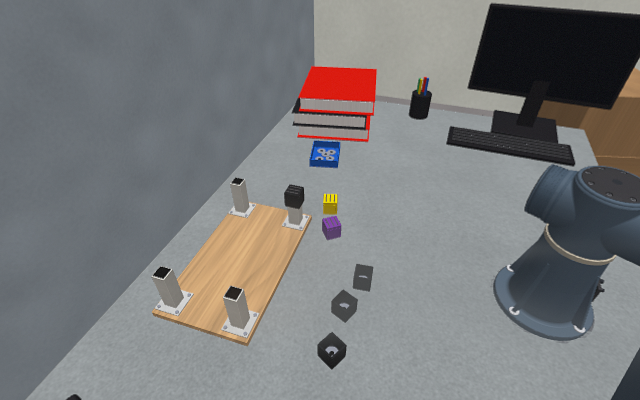

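```bash
cat > h.py <<'E'
from station import *
import cv2, numpy as np
def ray(c,u,v):
    K=c['camera_matrix']; V=np.array(c['view'])
    x=np.array([(u-K[0,2])/K[0,0],(v-K[1,2])/K[1,1]]); s=x.copy()
    for _ in range(30): s=x/(1+c['k1']*(s@s))
    R=V[:3,:3]; return -R.T@V[:3,3], R.T@np.array([s[0],s[1],1])
def onz(c,u,v,z):
    o,d=ray(c,u,v); return o+d*(z-o[2])/d[2]
def proj(c,p):
    K=c['camera_matrix']; V=np.array(c['view']); q=V[:3,:3]@np.array(p)+V[:3,3]
    s=q[:2]/q[2]; s=s*(1+c['k1']*(s@s)); return K[0,0]*s[0]+K[0,2],K[1,1]*s[1]+K[1,2]
def crop(c,name,u0,v0,w,h,f):
    im=c['pixels'][v0:v0+h,u0:u0+w]; cv2.imwrite(name,cv2.resize(im,None,fx=f,fy=f,interpolation=cv2.INTER_CUBIC))
E
python3 - <<'E'
from h import *
c=read_camera('top'); crop(c,'pics/t1.png',190,110,180,100,4)
crop(c,'pics/t3.png',190,200,180,80,4)
s=read_camera('side'); crop(s,'pics/s1.png',255,165,100,75,8)
E
```

```text
(no output)
```

View pics/t1.png

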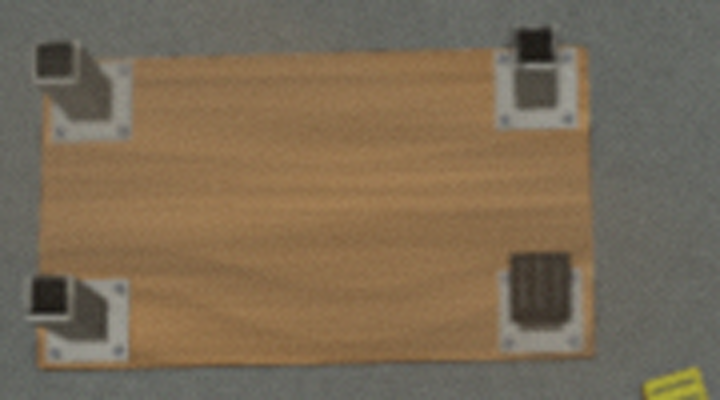

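View pics/s1.png

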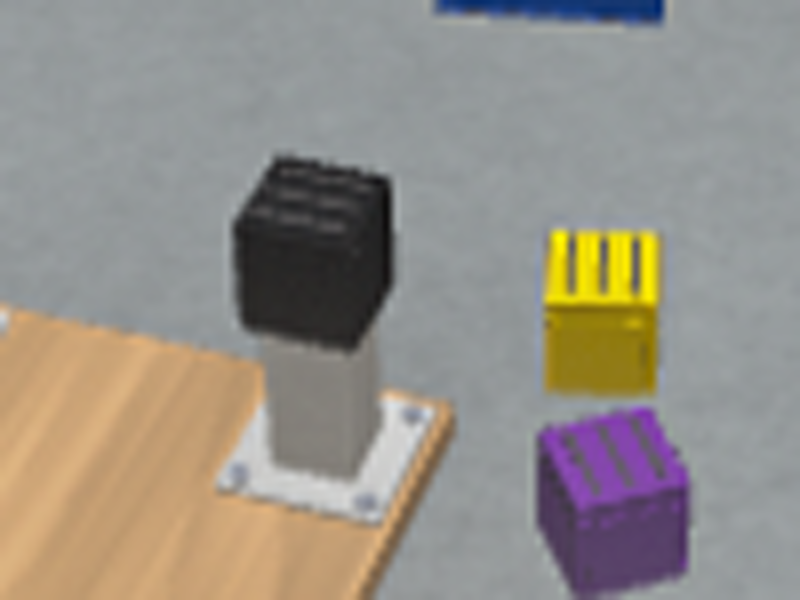

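View pics/t3.png

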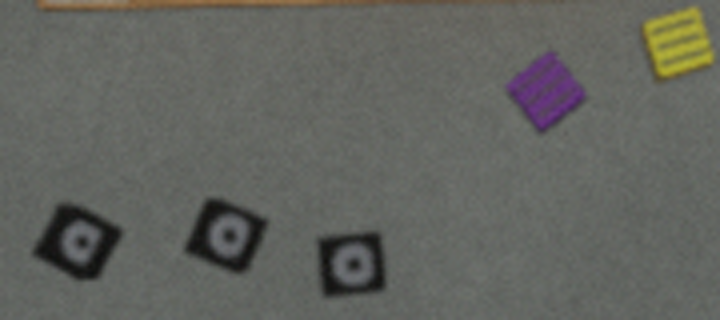

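```bash
python3 - <<'E'
from h import *
c=read_camera('top');s=read_camera('side')
T=lambda u,v:(190+(u+.5)/4-.5,110+(v+.5)/4-.5)
S=lambda u,v:(255+(u+.5)/8-.5,165+(v+.5)/8-.5)
print('board',[onz(c,*T(*p),.018)[:2].round(4) for p in((42,60),(588,47),(594,356),(40,368))])
print('captop',[onz(c,*T(*p),.133)[:2].round(4) for p in((510,252),(572,252),(572,313),(541,283))])
print('side',[onz(s,*S(*p),.133)[:2].round(4) for p in((278,153),(392,178),(352,257),(235,222))])
print('legs',[onz(c,*T(*p),.123)[:2].round(4) for p in((57,61),(535,46),(48,297))])
U=lambda u,v:(190+(u+.5)/4-.5,200+(v+.5)/4-.5)
print('done',[onz(c,*U(*p),.046)[:2].round(4) for p in((78,242),(227,236),(352,265))])
print('py',[onz(c,*U(*p),.046)[:2].round(4) for p in((546,92),(680,45))])
E
```

```text
board [array([0.835 , 0.3399]), array([ 0.8419, -0.081 ]), array([ 0.604 , -0.0845]), array([0.595 , 0.3305])]
captop [array([ 0.6589, -0.0245]), array([ 0.6589, -0.0667]), array([ 0.6168, -0.0666]), array([ 0.6375, -0.0456])]
side [array([ 0.6595, -0.063 ]), array([ 0.6178, -0.0627]), array([ 0.615 , -0.0193]), array([ 0.6583, -0.0237])]
legs [array([0.7999, 0.2968]), array([ 0.808 , -0.0413]), array([0.6302, 0.2954])]
done [array([0.4209, 0.2881]), array([0.4262, 0.1796]), array([0.4061, 0.0893])]
py [array([ 0.5302, -0.049 ]), array([ 0.5642, -0.1457])]
```

```bash
python3 -m handwheel '[[0,-28,28,0,0,0],[0,-28,28,0,0,0],[0,-28,28,0,0,0],[0,-28,28,0,0,0],[0,-28,28,0,0,0],[0,-28,28,0,0,0],[0,-28,28,0,0,0],[0,-28,28,0,0,0]]' 85; python3 -c "
from station import *
s=read_state();print(s['joint_positions'],s['eef_pos'],s['eef_rot'],s['clock'])"
```

```text
clock: 0.97
eef_pos: [0.3255, 0.3228, 0.4049]
eef_rot: [[0.001, 0.273, 0.962], [0.0, 0.962, -0.273], [-1.0, 0.0, 0.001]]
ft_force: [0.6, 0.4, 0.4]
finger_gap: 0.0849
[ 3.07557058e+01  1.74203871e+01  1.05146834e+02 -6.57719341e-03
  5.73955024e+01 -4.34116797e+01] [0.32548988 0.32284271 0.40492407] [[ 6.08555618e-04  2.72768324e-01  9.62079555e-01]
 [ 2.49604509e-04  9.62079662e-01 -2.72768512e-01]
 [-9.99999784e-01  4.06134205e-04  5.17394780e-04]] 0.9667
```

```bash
python3 -m handwheel '[[-10,-28,28,0,0,5],[-10,-28,28,0,0,5],[0,-28,28,0,0,5],[0,-28,28,0,0,5]]'; python3 -c "
from station import *
s=read_state();print(s['joint_positions'],s['eef_pos'],s['eef_rot'],s['clock'])"
```

```text
clock: 1.3
eef_pos: [0.4012, 0.1889, 0.4122]
eef_rot: [[0.096, 0.256, 0.962], [0.324, 0.906, -0.273], [-0.941, 0.338, 0.004]]
ft_force: [0.9, 0.3, -0.5]
finger_gap: 0.0852
[  5.48630378  14.15843765 110.38588629  24.01021454  50.36159695
 -83.32695963] [0.40115447 0.18885438 0.41219892] [[ 0.09603703  0.25585096  0.96193408]
 [ 0.32401371  0.90573118 -0.27325106]
 [-0.94116524  0.33792205  0.00408452]] 1.3
```

```bash
cat > kin.py <<'E'
import numpy as np
from scipy.optimize import least_squares
from scipy.spatial.transform import Rotation as Ro
def fk(q,p):
    a1,d1,a2,a3,d4,d6=p; q=np.radians(q)
    ry=lambda a:Ro.from_euler('y',a); rz=lambda a:Ro.from_euler('z',a)
    R=rz(q[0]); P=R.apply([a1,0,d1])
    R=R*ry(q[1]); P=P+R.apply([0,0,a2])
    R=R*ry(q[2]); P=P+R.apply([a3,0,d4]); El=P
    R=R*rz(SG[0]*q[3])*ry(q[4])*rz(SG[1]*q[5]); P=P+R.apply([0,0,d6])
    return P,R.as_matrix(),El   # z = tool axis
SG=[-1,-1]
E
cat > data.py <<'E'
D=[([63.913,30.224,82.088,0,67.689,-10.227],[.17060608,.60089181,.40372608]),
([30.7557,17.4204,105.1468,-.0066,57.3955,-43.4117],[.32548988,.32284271,.40492407]),
([5.4863,14.15844,110.38589,24.01021,50.3616,-83.32696],[.40115447,.18885438,.41219892])]
E
python3 - <<'E'
import kin,numpy as np
from kin import *; from data import D
for s4 in(1,-1):
  kin.SG[0]=s4
  f=lambda p:np.r_[np.concatenate([fk(q,p)[0]-x for q,x in D]),1e-3*(p-np.array([.0,.35,.4,0,.4,.1]))]
  r=least_squares(f,[.0,.35,.4,0,.4,.1]);print(s4,r.x.round(4),r.fun[:9].round(4)); print(fk(D[2][0],r.x)[1].round(3))
E
```

```text
1 [-2.2777 -4.5026  3.0949 -3.0122  0.2064  0.4757] [ 0.0997 -0.0488  0.0005  0.0566 -0.0956 -0.0029  0.0003 -0.0005  0.0024]
[[ 0.027  0.995  0.096]
 [ 0.944 -0.057  0.324]
 [ 0.328  0.082 -0.941]]
-1 [ 3.8632  8.3397 -3.6495  5.4001  0.6903 -0.4746] [ 0.0997 -0.0489 -0.0007  0.0572 -0.0952  0.0047 -0.0003 -0.0009 -0.0039]
[[-0.424  0.892  0.156]
 [ 0.84   0.451 -0.3  ]
 [-0.338  0.004 -0.941]]
```

```bash
sed -i 's/a1,d1,a2,a3,d4,d6=p/a1,d1,a2,a3,d4,d6,b,c=p/; s/\[a1,0,d1\]/[a1,b,d1]/; s/P=P+R.apply(\[0,0,d6\])/P=P+R.apply([0,0,d6])/; s/SG=\[-1,-1\]/SG=[1,1]/' kin.py
sed -i 's/    R=R\*rz(SG\[0\]\*q\[3\])\*ry(q\[4\])\*rz(SG\[1\]\*q\[5\]); /    R=R*rz(q[3])*ry(q[4]); P=P+R.apply([0,c,0]); R=R*rz(q[5]); /' kin.py
python3 - <<'E'
from kin import *; from data import D
p0=np.array([.0,.35,.4,0,.4,.1,.11,0])
f=lambda p:np.r_[np.concatenate([fk(q,p)[0]-x for q,x in D]),1e-3*(p-p0)]
r=least_squares(f,p0);print(r.x.round(4),r.fun[:9].round(4)); print(fk(D[2][0],r.x)[1].round(3))
E
```

```text
[ 0.012   0.2867  0.5806  0.1242  0.3865  0.1231  0.1117 -0.0007] [ 0.  0. -0. -0. -0.  0.  0. -0. -0.]
[[-0.256 -0.962  0.096]
 [-0.906  0.273  0.324]
 [-0.338 -0.004 -0.941]]
```

```bash
cat > ik.py <<'E'
from kin import *; from data import D
p0=np.array([.0,.35,.4,0,.4,.1,.11,0])
f=lambda p:np.r_[np.concatenate([fk(q,p)[0]-x for q,x in D]),1e-3*(p-p0)]
P=least_squares(f,p0).x
LO=np.array([-176.69,-43.24,12.49,-82,0,-163.58]);HI=np.array([176.69,126.21,139.97,262,151.66,163.58])
def toolR(q): M=fk(q,P)[1]; return np.c_[M[:,2],-M[:,0],-M[:,1]]
def ik(pos,R,q0):
    g=lambda q:np.r_[(fk(q,P)[0]-pos)*10,(toolR(q)-R).ravel()]
    r=least_squares(g,np.clip(q0,LO+.1,HI-.1),bounds=(LO,HI),x_scale=50.); return r.x,np.abs(r.fun).max()
E
python3 - <<'E'
from ik import *
print(P.round(4))
G=np.array([.638,-.044,.112])
for th in(10,20,30):
  t=np.radians(th); x=np.array([0,np.cos(t),-np.sin(t)])
  for sg in(1,-1):
    y=np.array([sg,0,0.]); R=np.c_[x,y,np.cross(x,y)]
    best=min((ik(G-.155*x,R,[j1,30,90,j4,70,j6]) for j1 in(-30,) for j4 in(90,60,140) for j6 in(-120,0,120)),key=lambda r:r[1])
    print(th,sg,best[0].round(1),best[1].round(4),fk(best[0],P)[2].round(3))
# final candidates
for z in(.25,.35,.45):
 for th in(20,0,-10,-20):
  t=np.radians(th); x=np.array([0,np.cos(t),-np.sin(t)])
  for sg in(1,-1):
    y=np.array([sg,0,0.]); R=np.c_[x,y,np.cross(x,y)]
    best=min((ik(np.array([.6,-.2,z]),R,[j1,30,90,j4,70,j6]) for j1 in(-30,) for j4 in(90,60,140) for j6 in(-120,0,120)),key=lambda r:r[1])
    print('F',z,th,sg,best[0].round(1),best[1].round(4))
E
```

```text
[ 0.012   0.2867  0.5806  0.1242  0.3865  0.1231  0.1117 -0.0007]
10 1 [-35.5  65.1  73.   56.  104.6 -55.8] 0.0 [ 0.639 -0.318  0.161]
10 -1 [-35.5  65.1  73.   56.  104.6 124.2] 0.0 [ 0.639 -0.318  0.161]
20 1 [-34.6  60.7  75.1  51.2  97.3 -54.6] 0.0 [ 0.639 -0.305  0.207]
20 -1 [-34.6  60.7  75.1  51.2  97.3 125.4] 0.0 [ 0.639 -0.305  0.207]
30 1 [-33.2  56.4  77.2  46.4  89.9 -52.7] 0.0 [ 0.639 -0.285  0.251]
30 -1 [-33.2  56.4  77.2  46.4  89.9 127.3] 0.0 [ 0.639 -0.285  0.251]
F 0.25 20 1 [-37.2  51.8  80.7  49.6 100.8 -53.3] 0.0
F 0.25 20 -1 [-37.2  51.8  80.7  49.6 100.8 126.7] 0.0
F 0.25 0 1 [-37.7  55.7  80.   61.  115.3 -52.3] 0.0
F 0.25 0 -1 [-37.7  55.7  80.   61.  115.3 127.7] 0.0
F 0.25 -10 1 [-37.6  57.6  79.9  67.4 122.3 -50.7] 0.0
F 0.25 -10 -1 [-37.6  57.6  79.9  67.4 122.3 129.3] 0.0
F 0.25 -20 1 [-37.2  59.4  80.   74.4 129.  -48.1] 0.0
F 0.25 -20 -1 [-37.2  59.4  80.   74.4 129.  131.9] 0.0
F 0.35 20 1 [-37.2  43.6  79.4  51.5 106.9 -45.7] 0.0
F 0.35 20 -1 [-37.2  43.6  79.4  51.5 106.9 134.3] 0.0
F 0.35 0 1 [-37.7  47.2  79.7  65.1 119.3 -43.4] 0.0
F 0.35 0 -1 [-37.7  47.2  79.7  65.1 119.3 136.6] 0.0
F 0.35 -10 1 [-37.6  48.9  80.1  72.7 125.2 -41.1] 0.0
F 0.35 -10 -1 [-37.6  48.9  80.1  72.7 125.2 138.9] 0.0
F 0.35 -20 1 [-37.2  50.5  80.7  81.2 130.8 -37.6] 0.0
F 0.35 -20 -1 [-37.2  50.5  80.7  81.2 130.8 142.4] 0.0
F 0.45 20 1 [-37.2  36.5  75.6  54.7 113.4 -36.5] 0.0
F 0.45 20 -1 [-37.2  36.5  75.6  54.7 113.4 143.5] 0.0
F 0.45 0 1 [-37.7  39.6  76.9  71.  123.2 -32.2] 0.0
F 0.45 0 -1 [-37.7  39.6  76.9  71.  123.2 147.8] 0.0
F 0.45 -10 1 [-37.6  41.   77.8  80.  127.6 -28.9] 0.0
F 0.45 -10 -1 [-37.6  41.   77.8  80.  127.6 151.1] 0.0
F 0.45 -20 1 [-37.2  42.4  78.9  89.7 131.6 -24.6] 0.0
F 0.45 -20 -1 [-37.2  42.4  78.9  89.7 131.6 155.4] 0.0
```

```bash
cat > plan.py <<'E'
from station import *
import numpy as np
from scipy.optimize import least_squares
from scipy.spatial.transform import Rotation as Ro
import ik
def run(p,R,rows):
    out=[]
    for r in rows:
        p=p+R@np.array(r[:3])/1000; R=R@Ro.from_rotvec(np.radians(r[3:])).as_matrix(); out.append((p,R))
    return out
def const(p0,R0,p1,R1,n):
    w=Ro.from_matrix(R0.T@R1).as_rotvec(degrees=True)/n
    f=lambda d:(run(p0,R0,[np.r_[d,w]]*n)[-1][0]-p1)*1000
    return np.r_[least_squares(f,np.zeros(3)).x,w]
def RT(th,sg):
    t=np.radians(th); x=np.array([0,np.cos(t),-np.sin(t)]); y=np.array([sg,0,0.]); return np.c_[x,y,np.cross(x,y)]
def goto(G,R,n,back=.155):
    s=read_state(); p0,R0=np.array(s['eef_pos']),np.array(s['eef_rot'])
    p1=np.array(G)-back*R[:,0]
    r=const(p0,R0,p1,R,n); print('row',r.round(2),'norms',np.linalg.norm(r[:3]).round(1),np.linalg.norm(r[3:]).round(2))
    q=np.array(s['joint_positions'])
    for i,(p,Rr) in enumerate(run(p0,R0,[r]*n)):
        qn,e=ik.ik(p,Rr,q); 
        if i%4==3 or e>.01: print(i,p.round(3),(p+.155*Rr[:,0]).round(3),qn.round(0),'err',e.round(4),'maxd',np.abs(qn-q).max().round(1))
        q=qn
E
python3 - <<'E'
from plan import *
goto([.638,-.060,.24],RT(20,1),24)
E
```

```text
row [-9.11 -3.16 19.78  3.01  1.95  1.21] norms 22.0 3.78
3 [0.469 0.139 0.436] [0.469 0.207 0.297] [ -3.  17. 101.  29.  66. -80.] err 0.0 maxd 3.6
7 [0.531 0.077 0.441] [0.521 0.165 0.313] [-11.  23.  93.  34.  79. -75.] err 0.0 maxd 2.9
11 [0.583 0.007 0.427] [0.566 0.113 0.315] [-18.  29.  86.  38.  88. -68.] err 0.0 maxd 2.3
15 [ 0.619 -0.066  0.396] [0.603 0.056 0.302] [-24.  36.  81.  43.  96. -61.] err 0.0 maxd 1.8
19 [ 0.638 -0.139  0.35 ] [ 0.628 -0.003  0.277] [-30.  43.  77.  48. 101. -54.] err 0.0 maxd 1.9
23 [ 0.638 -0.206  0.293] [ 0.638 -0.06   0.24 ] [-36.  50.  74.  52. 105. -46.] err 0.0 maxd 1.8
```

Path is clear and well conditioned.

```bash
for i in 1 ; do python3 -m handwheel '[[-9,-3,20,3,2,1.2],[-9,-3,20,3,2,1.2],[-9,-3,20,3,2,1.2],[-9,-3,20,3,2,1.2],[-9,-3,20,3,2,1.2],[-9,-3,20,3,2,1.2],[-9,-3,20,3,2,1.2],[-9,-3,20,3,2,1.2]]' 85; done; python3 -m handwheel '[[-9,-3,20,3,2,1.2],[-9,-3,20,3,2,1.2],[-9,-3,20,3,2,1.2],[-9,-3,20,3,2,1.2],[-9,-3,20,3,2,1.2],[-9,-3,20,3,2,1.2],[-9,-3,20,3,2,1.2],[-9,-3,20,3,2,1.2]]'
python3 - <<'E'
from plan import *
s=read_state();print([list(s['joint_positions'].round(5)),list(s['eef_pos'].round(5))])
goto([.638,-.060,.24],RT(20,1),8)
E
```

```text
clock: 1.97
eef_pos: [0.534, 0.0789, 0.4381]
eef_rot: [[-0.082, 0.631, 0.772], [0.565, 0.667, -0.485], [-0.821, 0.396, -0.411]]
ft_force: [-0.1, 1.3, 0.3]
finger_gap: 0.085
clock: 2.63
eef_pos: [0.6238, -0.0637, 0.3902]
eef_rot: [[-0.12, 0.902, 0.414], [0.793, 0.338, -0.507], [-0.597, 0.267, -0.756]]
ft_force: [1.0, 0.5, 0.4]
finger_gap: 0.0847
[[np.float64(-23.89551), np.float64(36.91191), np.float64(80.29525), np.float64(42.89007), np.float64(96.34647), np.float64(-60.46559)], [np.float64(0.62381), np.float64(-0.06375), np.float64(0.39016)]]
row [-9.77 -3.6  19.16  2.92  1.9   1.3 ] norms 21.8 3.72
3 [ 0.64  -0.137  0.347] [ 0.629 -0.001  0.274] [-30.  44.  76.  48. 102. -53.] err 0.0 maxd 1.8
7 [ 0.638 -0.206  0.293] [ 0.638 -0.06   0.24 ] [-36.  50.  74.  52. 105. -46.] err 0.0 maxd 1.7
```

```bash
sed -i 's/\]$/]/' data.py; echo 'D.append(([-23.89551,36.91191,80.29525,42.89007,96.34647,-60.46559],[.62381,-.06375,.39016]))' >> data.py
python3 -m handwheel '[[-10,-3.6,19.2,2.9,1.9,1.3],[-10,-3.6,19.2,2.9,1.9,1.3],[-10,-3.6,19.2,2.9,1.9,1.3],[-10,-3.6,19.2,2.9,1.9,1.3],[-10,-3.6,19.2,2.9,1.9,1.3],[-10,-3.6,19.2,2.9,1.9,1.3],[-10,-3.6,19.2,2.9,1.9,1.3],[-10,-3.6,19.2,2.9,1.9,1.3]]'
python3 -m handwheel '[[0,0,0,0,0,0]]'
python3 - <<'E'
from plan import *
from h import *
goto([.638,-.050,.114],RT(20,1),8)
c=read_camera('top'); crop(c,'pics/t4.png',260,90,200,150,4)
c=read_camera('side'); crop(c,'pics/s4.png',200,80,200,150,4)
E
```

```text
clock: 3.3
eef_pos: [0.6384, -0.2075, 0.2933]
eef_rot: [[-0.0, 1.0, 0.003], [0.94, 0.001, -0.342], [-0.342, 0.003, -0.94]]
ft_force: [0.3, 0.0, 0.6]
finger_gap: 0.085
clock: 3.38
eef_pos: [0.6372, -0.2095, 0.2903]
eef_rot: [[0.001, 1.0, -0.002], [0.94, -0.002, -0.342], [-0.342, -0.001, -0.94]]
ft_force: [-0.3, 0.1, 0.5]
finger_gap: 0.0851
row [ 6.900e+00  1.100e-01  1.389e+01 -1.000e-02 -0.000e+00 -1.000e-02] norms 15.5 0.02
3 [ 0.638 -0.203  0.229] [ 0.638 -0.057  0.176] [-36.  55.  76.  51. 101. -51.] err 0.0 maxd 1.2
7 [ 0.638 -0.196  0.167] [ 0.638 -0.05   0.114] [-35.  60.  76.  51.  98. -55.] err 0.0 maxd 1.3
```

View pics/t4.png

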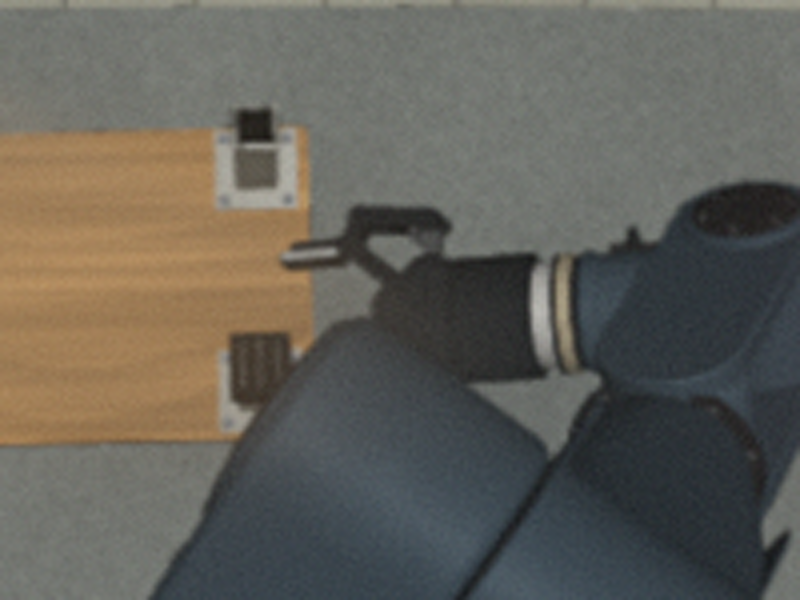

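View pics/s4.png

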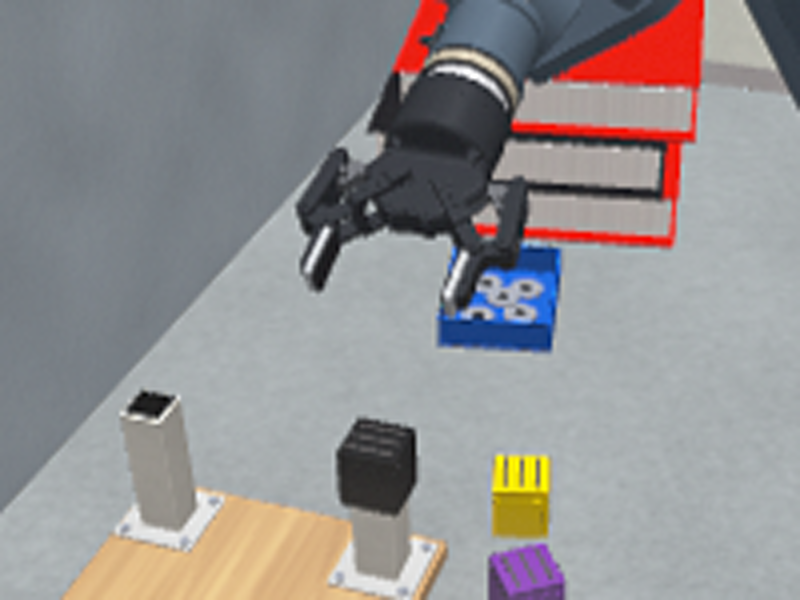

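```bash
python3 -m handwheel '[[7,0,14,0,0,0],[7,0,14,0,0,0],[7,0,14,0,0,0],[7,0,14,0,0,0],[7,0,14,0,0,0],[0,0,0,0,0,0]]'
python3 - <<'E'
from plan import *
from h import *
goto([.638,-.046,.112],RT(20,1),4)
c=read_camera('top'); crop(c,'pics/t5.png',290,130,100,75,8)
c=read_camera('side'); crop(c,'pics/s5.png',240,130,100,75,8)
E
```

```text
clock: 3.98
eef_pos: [0.6376, -0.196, 0.2118]
eef_rot: [[-0.005, 1.0, -0.0], [0.94, 0.004, -0.341], [-0.341, -0.002, -0.94]]
ft_force: [-0.6, -0.2, -0.1]
finger_gap: 0.0853
row [ 5.010e+00  1.300e-01  1.063e+01 -1.000e-02 -2.000e-02  7.000e-02] norms 11.8 0.07
3 [ 0.638 -0.192  0.165] [ 0.638 -0.046  0.112] [-35.  60.  76.  51.  97. -55.] err 0.0 maxd 1.0
```

View pics/t5.png

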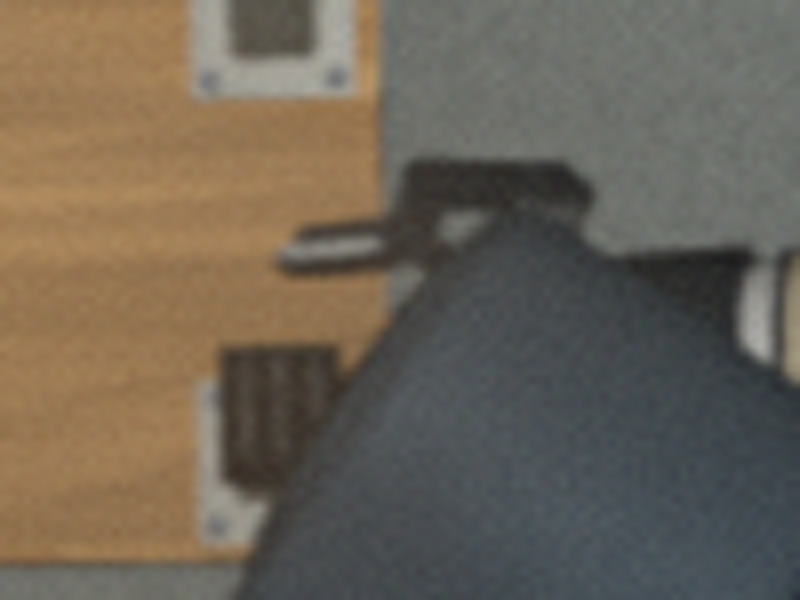

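View pics/s5.png

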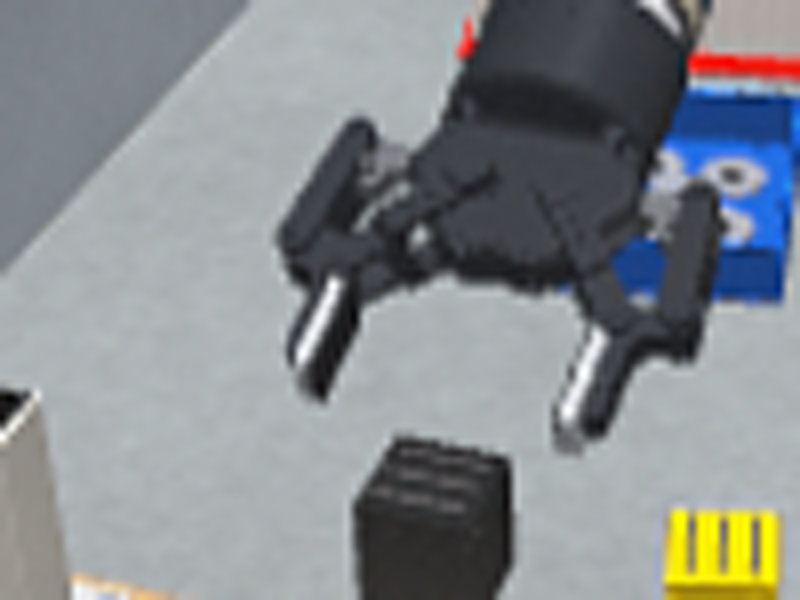

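```bash
python3 -m handwheel '[[6.4,0,11,0,0,0],[6.4,0,11,0,0,0],[6.4,0,10.5,0,0,0],[6.4,0,10.5,0,0,0],[0,0,0,0,0,0],[0,0,0,0,0,0]]'
python3 - <<'E'
from plan import *
from h import *
goto([.638,-.040,.112],RT(20,1),1)
c=read_camera('top'); crop(c,'pics/t6.png',290,130,100,75,8)
c=read_camera('side'); crop(c,'pics/s6.png',240,150,100,75,8)
E
```

```text
clock: 4.58
eef_pos: [0.6383, -0.1878, 0.1658]
eef_rot: [[-0.003, 1.0, 0.003], [0.94, 0.004, -0.341], [-0.341, 0.002, -0.94]]
ft_force: [-0.7, -0.9, 0.3]
finger_gap: 0.0852
row [ 2.25 -0.33  0.02  0.18 -0.05  0.15] norms 2.3 0.24
```

View pics/t6.png

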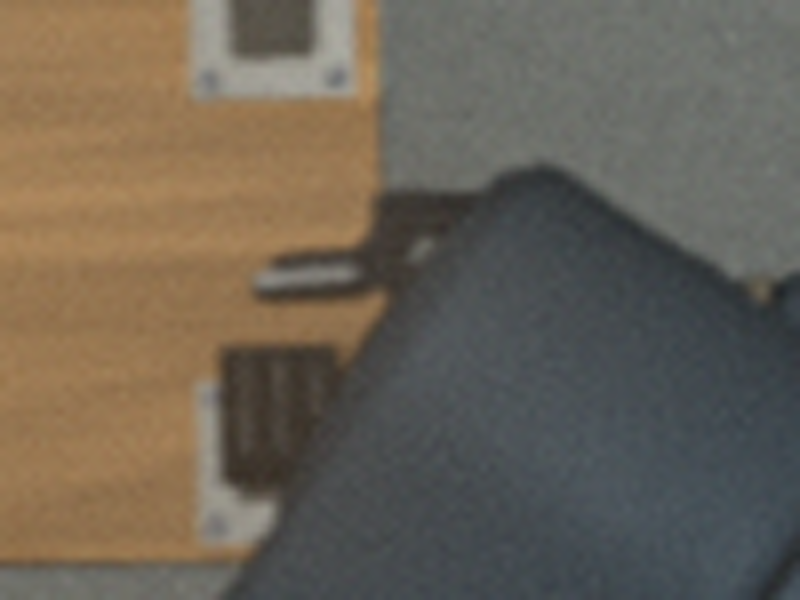

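View pics/s6.png

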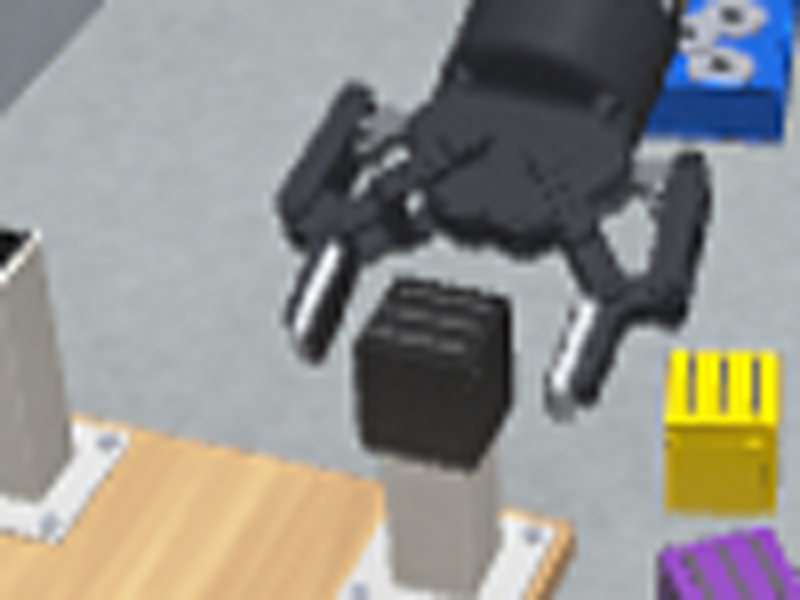

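```bash
python3 -m handwheel '[[6,0,-2,0,0,0],[0,0,0,0,0,0]]'; python3 -m handwheel '[[0,0,0,0,0,0],[0,0,0,0,0,0],[0,0,0,0,0,0]]' 0;python3 -m handwheel '[[0,0,0,0,0,0],[0,0,0,0,0,0],[0,0,0,0,0,0],[0,0,0,0,0,0]]';python3 -m handwheel '[[0,0,0,0,0,0],[0,0,0,0,0,0]]'
python3 - <<'E'
from h import *
c=read_camera('side'); crop(c,'pics/s7.png',240,150,100,75,8)
E
```

```text
clock: 4.85
eef_pos: [0.6387, -0.1811, 0.1676]
eef_rot: [[-0.002, 1.0, 0.006], [0.939, 0.004, -0.343], [-0.343, 0.005, -0.939]]
ft_force: [0.2, -0.0, 0.8]
finger_gap: 0.0851
clock: 5.1
eef_pos: [0.6387, -0.1819, 0.1673]
eef_rot: [[-0.001, 1.0, 0.006], [0.939, 0.003, -0.343], [-0.343, 0.005, -0.939]]
ft_force: [0.8, 0.0, 0.9]
finger_gap: 0.0514
clock: 5.43
eef_pos: [0.6387, -0.1821, 0.1672]
eef_rot: [[-0.001, 1.0, 0.005], [0.94, 0.003, -0.343], [-0.343, 0.005, -0.939]]
ft_force: [0.1, -1.8, 2.3]
finger_gap: 0.0416
clock: 5.6
eef_pos: [0.6387, -0.1822, 0.1673]
eef_rot: [[-0.001, 1.0, 0.005], [0.939, 0.003, -0.343], [-0.343, 0.005, -0.939]]
ft_force: [0.1, -2.7, 2.4]
finger_gap: 0.0412
```

View pics/s7.png

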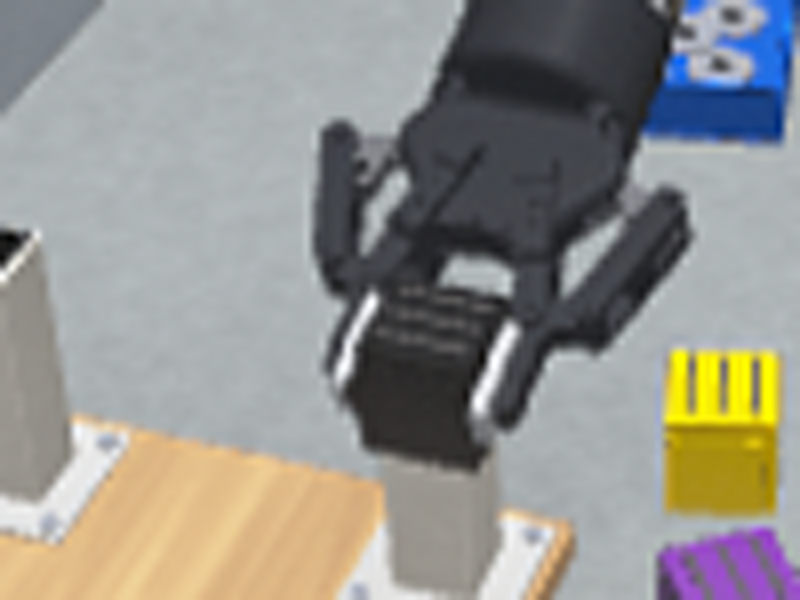

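```bash
python3 -m handwheel '[[-1.7,0,-4.7,0,0,0],[-1.7,0,-4.7,0,0,0],[-1.7,0,-4.7,0,0,0],[-1.7,0,-4.7,0,0,0]]';python3 -m handwheel '[[-1.7,0,-4.7,0,0,0],[-1.7,0,-4.7,0,0,0],[-1.7,0,-4.7,0,0,0],[-1.7,0,-4.7,0,0,0]]'; python3 -m handwheel '[[-1.7,0,-4.7,0,0,0],[-1.7,0,-4.7,0,0,0],[-1.7,0,-4.7,0,0,0],[-1.7,0,-4.7,0,0,0],[0,0,0,0,0,0]]'
python3 - <<'E'
from h import *
c=read_camera('side'); crop(c,'pics/s8.png',240,130,100,75,8)
E
```

```text
clock: 5.98
eef_pos: [0.6384, -0.1817, 0.1866]
eef_rot: [[-0.002, 1.0, 0.004], [0.939, 0.003, -0.343], [-0.343, 0.003, -0.939]]
ft_force: [-0.3, 0.6, -0.5]
finger_gap: 0.0414
clock: 6.32
eef_pos: [0.6384, -0.1815, 0.2083]
eef_rot: [[-0.002, 1.0, 0.006], [0.94, 0.004, -0.342], [-0.342, 0.005, -0.94]]
ft_force: [0.1, -0.2, 0.1]
finger_gap: 0.0418
clock: 6.73
eef_pos: [0.6386, -0.1818, 0.2282]
eef_rot: [[-0.001, 1.0, 0.007], [0.939, 0.003, -0.343], [-0.343, 0.006, -0.939]]
ft_force: [0.4, -1.1, -1.0]
finger_gap: 0.0414
```

View pics/s8.png

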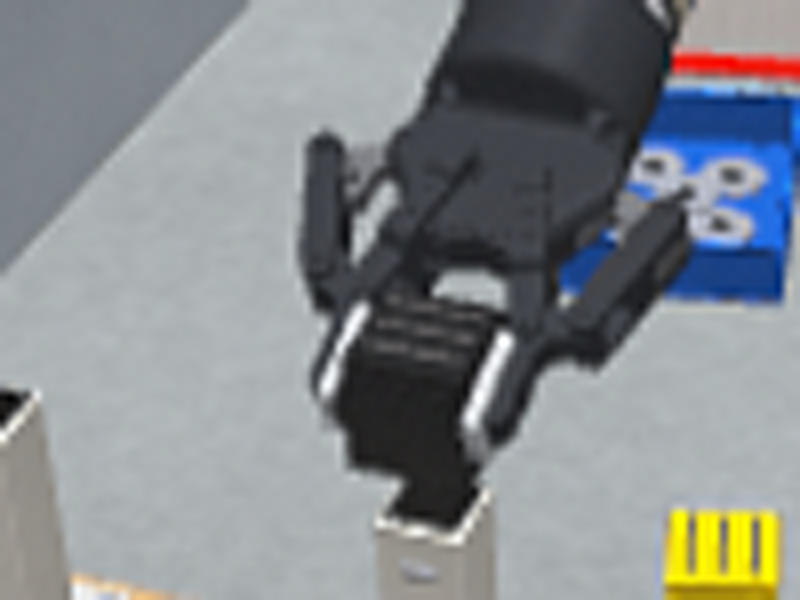

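```bash
python3 -m handwheel '[[-3.5,0,-9.4,0,0,0],[-7,0,-19,0,0,0],[-7,0,-19,0,0,0],[-7,0,-19,0,0,0],[-7,0,-19,0,0,0],[-7,0,-19,0,0,0],[-7,0,-19,0,0,0],[-7,0,-19,0,0,0]]'
python3 - <<'E'
from plan import *
s=read_state();print(s['eef_pos'],s['joint_positions'].round(1))
R0=np.array(s['eef_rot']);p=np.array(s['eef_pos']);q=np.array(s['joint_positions'])
# roll then tilt
Rr=R0@Ro.from_rotvec(np.radians([180,0,0])).as_matrix()
w=Ro.from_matrix(Rr.T@RT(-20,-1)).as_rotvec(degrees=True);print(w)
rows=[[0,0,0,6,0,0]]*30+[[0,0,0,*(w/8)]]*8
for i,(pp,RR) in enumerate(run(p,R0,rows)):
    q,e=ik.ik(pp,RR,q)
    if i%6==5 or e>.01: print(i,q.round(0),e.round(3))
print(RR,q.round(1))
E
```

```text
clock: 7.45
eef_pos: [0.6375, -0.1821, 0.38]
eef_rot: [[-0.002, 1.0, 0.005], [0.94, 0.004, -0.342], [-0.342, 0.004, -0.94]]
ft_force: [0.3, 0.5, -0.0]
finger_gap: 0.0415
[ 0.63750032 -0.18209322  0.38002246] [-34.1  42.9  74.6  54.8 108.1 -39.8]
[  0.21486734 -40.02230238  -0.2055173 ]
5 [-34.  43.  75.  55. 108.  -4.] 0.0
11 [-34.  43.  75.  55. 108.  32.] 0.0
17 [-34.  43.  75.  55. 108.  68.] 0.0
23 [-34.  43.  75.  55. 108. 104.] 0.0
29 [-34.  43.  75.  55. 108. 140.] 0.0
35 [-34.  48.  76.  78. 124. 146.] 0.0
[[ 3.25834550e-16 -1.00000000e+00  4.53857654e-16]
 [ 9.39692621e-01  2.92623379e-16 -3.42020143e-01]
 [ 3.42020143e-01  5.82704869e-16  9.39692621e-01]] [-34.1  49.1  76.9  87.6 128.8 149.4]
```

```bash
python3 -m handwheel '[[0,0,0,3,0,0],[0,0,0,6,0,0],[0,0,0,6,0,0],[0,0,0,6,0,0],[0,0,0,6,0,0],[0,0,0,6,0,0],[0,0,0,6,0,0],[0,0,0,6,0,0]]'; python3 -m handwheel '[[0,0,0,6,0,0],[0,0,0,6,0,0],[0,0,0,6,0,0],[0,0,0,6,0,0],[0,0,0,6,0,0],[0,0,0,6,0,0],[0,0,0,6,0,0],[0,0,0,6,0,0]]'; python3 -m handwheel '[[0,0,0,6,0,0],[0,0,0,6,0,0],[0,0,0,6,0,0],[0,0,0,6,0,0],[0,0,0,6,0,0],[0,0,0,6,0,0],[0,0,0,6,0,0],[0,0,0,6,0,0]]'; python3 -m handwheel '[[0,0,0,6,0,0],[0,0,0,6,0,0],[0,0,0,6,0,0],[0,0,0,6,0,0],[0,0,0,6,0,0],[0,0,0,6,0,0],[0,0,0,3,0,0],[0,0,0,0,0,0]]'
python3 - <<'E'
from h import *
print(read_state()['joint_positions'].round(1))
c=read_camera('side'); crop(c,'pics/s9.png',220,40,133,100,6)
E
```

```text
clock: 8.12
eef_pos: [0.6376, -0.1821, 0.379]
eef_rot: [[-0.002, 0.707, -0.708], [0.94, -0.241, -0.243], [-0.342, -0.665, -0.664]]
ft_force: [-0.7, 0.4, -1.3]
finger_gap: 0.041
clock: 8.78
eef_pos: [0.6376, -0.1821, 0.379]
eef_rot: [[-0.002, -0.053, -0.999], [0.94, -0.342, 0.016], [-0.342, -0.938, 0.05]]
ft_force: [-0.1, 0.2, -0.1]
finger_gap: 0.0414
clock: 9.45
eef_pos: [0.6376, -0.1822, 0.379]
eef_rot: [[-0.002, -0.777, -0.629], [0.94, -0.217, 0.265], [-0.342, -0.59, 0.731]]
ft_force: [-0.5, 0.1, 0.7]
finger_gap: 0.0413
clock: 10.12
eef_pos: [0.6376, -0.1821, 0.379]
eef_rot: [[-0.002, -1.0, -0.004], [0.94, -0.003, 0.342], [-0.342, -0.003, 0.94]]
ft_force: [0.7, -0.2, -0.6]
finger_gap: 0.0413
[-34.1  43.   74.6  54.8 108.  140.2]
```

View pics/s9.png

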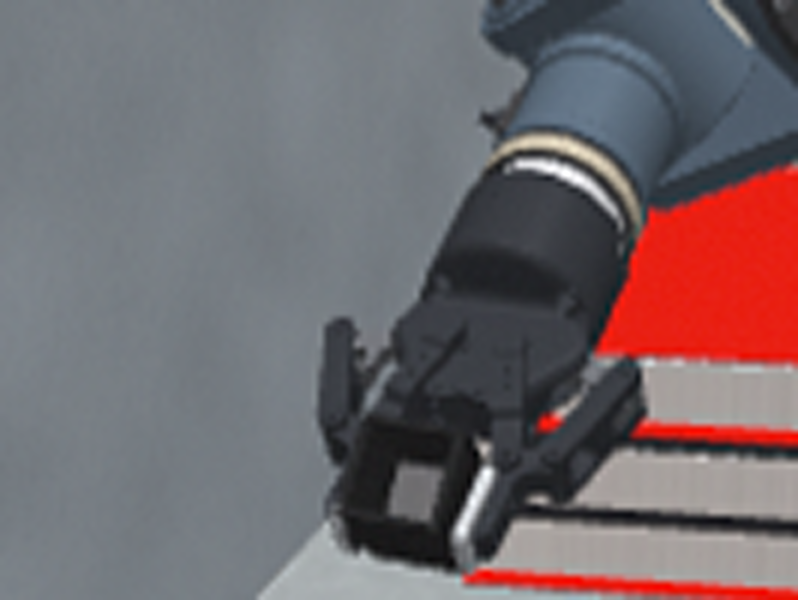

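```bash
python3 -m handwheel '[[0,0,0,0,-2.5,0],[0,0,0,0,-5,0],[0,0,0,0,-5,0],[0,0,0,0,-5,0],[0,0,0,0,-5,0],[0,0,0,0,-5,0],[0,0,0,0,-5,0],[0,0,0,0,-5,0]]'; python3 -m handwheel '[[0,0,0,0,-2.5,0],[0,0,0,0,0,0],[0,0,0,0,0,0]]'
python3 - <<'E'
from h import *
s=read_state();print(s['joint_positions'].round(1)); p=s['eef_pos']+.155*s['eef_rot'][:,0];print('grasp',p)
c=read_camera('side'); u,v=map(int,proj(c,p));print(u,v, 'vertical dir px',proj(c,p+[0,0,.05]))
crop(c,'pics/s10.png',u-50,max(0,v-38),100,75,8);print(u-50,max(0,v-38))
c=read_camera('top'); u,v=map(int,proj(c,p));print(u,v); crop(c,'pics/t10.png',u-50,v-38,100,75,8)
E
```

```text
clock: 10.83
eef_pos: [0.6377, -0.1825, 0.3788]
eef_rot: [[-0.005, -1.0, -0.005], [0.953, -0.003, -0.304], [0.304, -0.006, 0.953]]
ft_force: [0.3, 0.8, -0.1]
finger_gap: 0.0414
clock: 11.08
eef_pos: [0.6378, -0.1822, 0.3785]
eef_rot: [[-0.005, -1.0, -0.003], [0.94, -0.003, -0.341], [0.341, -0.005, 0.94]]
ft_force: [0.8, -0.3, -0.7]
finger_gap: 0.0413
[-34.1  49.2  76.7  87.4 129.  149.2]
grasp [ 0.63704469 -0.03642365  0.43126492]
286 80 vertical dir px (np.float64(284.7506544233443), np.float64(56.66183996546309))
236 42
319 153
```

View pics/s10.png

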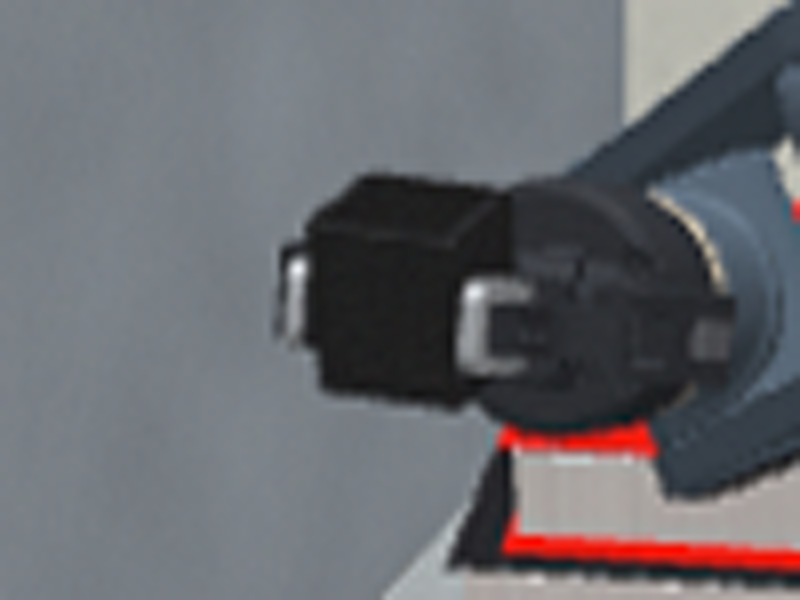

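View pics/t10.png

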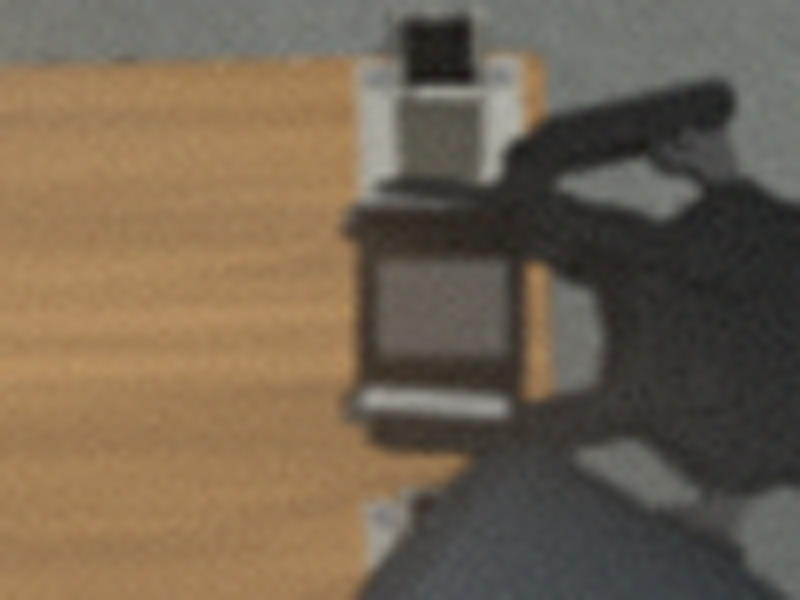

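```bash
python3 - <<'E'
from h import *
s=read_state(); p=s['eef_pos']+.155*s['eef_rot'][:,0]; c=read_camera('top'); 
T=lambda P:((np.array(proj(c,P))-[269,115]+.5)*8-.5).round(0)
for a in(-10,0,10):
    t=np.radians(a); d=np.array([0,np.sin(t),np.cos(t)])
    print(a,'mouth',T(p+.023*d),'floor',T(p-.013*d))
n=read_camera('side')
im=c['pixels']; cv2.imwrite('pics/tend.png',im)
print(s['qvel'].round(3), s['finger_gap'])
E
```

```text
-10 mouth [426. 289.] floor [403. 324.]
0 mouth [410. 289.] floor [412. 324.]
10 mouth [393. 289.] floor [420. 324.]
[-0.036 -0.155 -0.162  0.215  0.082  0.214] 0.04145248361056525
```

View pics/tend.png

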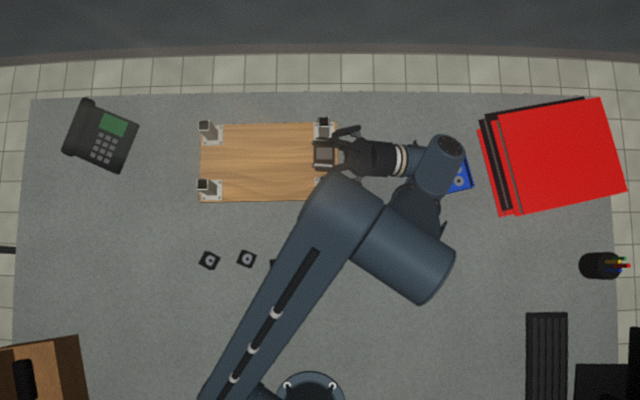

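```bash
python3 -m handwheel '[[0,0,0,0,0,0],[0,0,0,0,0,0],[0,0,0,0,0,0],[0,0,0,0,0,0]]'; python3 - <<'E'
from station import *
s=read_state();print(s['qvel'].round(3),s['finger_gap'],s['clock']); hand_in()
E
```

```text
clock: 11.62
eef_pos: [0.6377, -0.1822, 0.3788]
eef_rot: [[-0.005, -1.0, -0.003], [0.94, -0.003, -0.341], [0.341, -0.004, 0.94]]
ft_force: [0.6, -0.0, 0.1]
finger_gap: 0.0413
[ 0.02   0.011 -0.036  0.058  0.039  0.087] 0.041320781215211384 11.6167
the job is handed in; nothing more can be done
```

I pulled the cap off the leg, turned it over and handed the job in at 11.6 s, still holding it hole up. The gripper took it from the side and lifted it straight up. It then rolled half a turn and tilted back about 40°.

**Last checks:**
- **Height:** the grasp point is about 0.43 m above the desk, with only the gripper near the cap.
- **Grip:** the opening held steady at 41.3 mm.
- **Stillness:** joint speeds were below 0.1 deg/s.
- **Tilt:** in the top picture the hole floor and the mouth line up to within about 2°, sideways tilt only. The side view's edges lean about 2 to 3° from the expected vertical. Both are well inside the 17° limit.
- **Things to leave alone:** two of the finished caps were visible and looked unmoved. The arm hid most of the third cap and part of the dish, so I did not check those two at the end. The planned path stayed clear of them, and the force readings showed no contact.

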